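# Load a tube rack through the sprung gate

### The arm

A 6-joint arm with a two-finger parallel gripper is mounted at the origin on the work surface. World frame = base frame: x ahead of the robot, y to its left, z up, the work surface at z = 0. Lengths are in mm, angles in rad, forces in N, time in s.
With the tool pointing down it reaches from about 300 to 775 mm from the base axis. Payload 14.6 kg.
Tool frame: the origin (TCP) lies at the very end of the fingers, on their centre line; the grasp point (between the pads) lies 19 mm behind it; z points along the fingers, x is the direction in which the jaws open and shut, and the axes are right-handed (so a half turn about z gives the same grasp; the last joint's range is limited). The gripper opens to 94 mm and grips with 3 to 60 N. Pads are 16 mm wide; open, the fingers measure 119 mm over their backs; the gripper's body (75 mm by 177 mm) begins 78 mm behind the grasp point.
Start: joints at [-1.28, 0.3, 1.521, -0, 1.321, -0.067], TCP at [192.61, -515.161, 205.446] pointing down, gripper open.
Joint ranges: [-3.03, 3.03], [-0.79, 2.21], [0.23, 2.52], [-1.04, 4.18], [0, 3.07], [-2.55, 2.55]. Speed limits (rad/s): [2.22, 2.22, 2.57, 3.14, 3.14, 3.14].

### API

Orientations are given as a unit quaternion [x, y, z, w].
In Python, from rig import robot, imaging gives the robot as it stands. The module is installed in compiled form; this text tells all that it offers.
- The arm moves only by the tool move_arm, never from a script. Its argument "moves" is a list of rows, each a list of 5 numbers: the finger opening in mm, from 0 to 94, then the shift along the world's x, y, z in mm, then the turn about the world's z in rad. A call has 1 to 8 rows; each row shifts and turns the commanded pose from where the row before left it; what a row does not reach is not made up. A row lasts 1/10 s, in which the tool goes at most 50 mm and 8.59 degrees, less where a joint would pass 70% of its speed; a pose out of reach is approached as far as the arm can. A call with a gripper value outside its range is refused whole. The fingers move at their own pace and stop on an object; "newtons" is the grip in N (left out, the last holds). Time passes only in rows, so rows that do not move let the fingers close. It gives the time, the measured TCP pose, the force and the opening at its end, in the units of the state.
- robot.read_state(): the state, without advancing time (a new reading comes with each control period).
- imaging.capture(name): name is "scene" or "top"; returns the picture (420x560x3 uint8, blue, green, red); there is no depth.
- imaging.camera_model(name): a dict with "fx", "fy", "cx", "cy" (pixels), "extrinsics" (4x4, takes a point from world to camera coordinates). Camera axes: x right, y up, looking along -z (the intrinsics and any distortion apply to the point x, -y, -z); pixel columns grow to the right and rows downward; lengths in mm; the calibration is good to about 2 mm. A picture is of the moment at which its call begins. camera_model takes no time and is no camera call.
- robot.hand_in(): hands the job in, once; it reports no verdict.
The state is a dict: "clock": time; "joint_positions": joint angles; "joint_vel": joint speeds; "effort": joint torques, N m; "position": TCP position; "ee_rot": TCP orientation; "contact_force": force on the tool from outside, world axes, zero at the start; "torque": the same for the moment, N m; "width": finger opening in mm.
Only numpy, scipy, OpenCV 4.12 (cv2) and the standard library are available. Lean on these libraries where they do the work, as an engineer would, in place of code of your own. Each camera call takes 0.05 s, during which the arm holds its last target. There are 200 camera calls.

### The job

Load the rack of spun-down microtubes into the tube reader: hold the loader's sprung gate open with one fingertip and, while it is held, push the rack along its lane past the gate with the other fingertip until it rests against the stop tab; then let the gate swing shut behind it. So as not to stir the samples, only push: do not lift or tip the rack or let the gate press on it, and leave the bottle, beaker and tip box where they are.

Things in the scene. Friction and masses are not known exactly. Their poses are not given: they have to be found in the camera images.
- loader: Aluminium rack loader on the bench; its place and turn vary. Origin: on the bench, under the rack lane's centre line, at the gate line. x = direction the rack is pushed, y = towards the gate's hinge, z up. Flat deck, top at z 0.012, from x -0.140 to 0.200. Beyond it, to x 0.400, stands the reader, a white box 150 mm high, 210 mm wide. All else is open from above.
- lane_mouth (a point): Centre of the lane's entry, on the deck (loader x -0.130, y 0, z 0.012). The lane is 74 mm wide: a wall 24 mm high (inner face at loader y -0.037) and a low guide rail 12 mm high, 3 mm thick (y 0.037 to 0.040), heights above the deck.
- finger_strip (a point): Point on the deck (loader x 0, y 0.062, z 0.012), in the open strip beside the lane: 47 mm wide, between the low guide rail (y 0.040) and the outer wall (24 mm high, inner face at y 0.0875). It leaves room for the finger that holds the gate.
- gate (a joint): Angle of the gate's hinge (rad): 0 = shut across the strip and part of the lane, grows as the gate swings away in the push direction (+x of the loader), free up to 1.65. It opens only this way. A spring shuts it: moment about 0.06 N m when shut, 0.23 N m at 1.1 rad. The gate is out of the rack's way above about 1.0 rad.
- gate_hinge (a point): Point on the gate's upright hinge axis, half-way up the leaf: loader x 0, y 0.080, z 0.051.
- gate_edge (a point): Middle of the gate's free edge, 77.5 mm from the hinge axis; moves with the gate. The leaf is a plain steel plate 3 mm thick (free edge rolled, 6 mm), from 17 to 61 mm above the deck, so it passes over the guide rail. Shut, it stands square across the strip and reaches 34 mm into the lane.
- stop_face (a point): Foot of the stop tab's face, on the deck at the lane's centre line (loader x 0.120, y 0, z 0.012). The tab is 50 mm wide, 22 mm high and faces the oncoming rack.
- rack: Loose white microtube rack with eight capped tubes, about 150 g, smooth (friction about 0.3), standing in the lane before the gate. 40 mm along the lane (its x, same way as the loader's x), 70 mm across (y), 40 mm high, caps to 47 mm. Origin: centre of its underside. Front and rear faces are flat and upright, 20 mm from it. Resting against the stop tab its origin is at loader x 0.100.
- reagent: Amber reagent bottle, 52 mm across, 95 mm high, a bystander. Origin: centre of its underside.
- beaker: Small glass beaker, 54 mm across, 65 mm high, a bystander. Origin: centre of its underside.
- tipbox: Closed pipette-tip box, 92 x 64 x 52 mm high, a bystander. Origin: centre of its underside.
Things that resemble listed ones, but are neither listed nor needed, are in the scene too. Leave any red or yellow look-alike of the rack alone.

How it is judged (in metres and radians):
On the way:
1. the rack goes past the gate line while a finger holds the gate open (x of rack in the frame of loader between 0.03 and 0.085 m and value of joint gate above 0.9 rad and contact force between the fingers and gate above 0.3 N), for 0.1 s.
At the end, for the whole second after the job is handed in: The rack stands flat on the deck in its lane, against the stop tab (within 6 mm), at rest, and the gate is shut behind it (under 0.06 rad) (x of rack in the frame of loader between 0.094 and 0.103 m and y of rack in the frame of loader between -0.006 and 0.006 m and z of rack in the frame of loader below 0.016 m and angle between rack's own z axis and vertical below 0.06 rad and angle between the x axis of rack and the x axis of loader, either way round below 0.12 rad and linear speed of rack below 0.01 m/s and value of joint gate below 0.06 rad); the robot touches nothing.
It fails at once if the gate presses on the rack (over 1 N) (contact force between rack and gate above 1 N).
It fails at once if the rack is lifted off the deck (over 10 mm) (z of rack in the frame of loader above 0.022 m).
It fails at once if the rack is tipped (angle between rack's own z axis and vertical above 0.25 rad).
It fails at once if the bottle, beaker or tip box is disturbed (moved over 15 mm) (distance of any of reagent, beaker, tipbox from where it was at the start of the episode above 0.015 m).
It also fails if it takes over 48 s, if anything falls off the work surface, if the arm or the gripper's body presses on something with over 40 N, if the wrist force passes 120 N, or if a joint passes its speed limit or range.

## Working session

There is one attempt and no reset: what is moved stays moved. The work goes in short steps, Python scripts to look and compute and a tool call to move; the robot and the scene stay as the last step left them, time stands still between calls to the robot, and variables do not carry over. Pictures are saved under pics/ and viewed, about 8 in all and at most 12, crops included, and the job is handed in when it is done.

Besides the shell and the picture viewer there is one more tool, called as name([rows], argument=value, ...), one row to a line, values as JSON. move_arm: Moves the arm, as the interface text tells. Its arguments: {"type":"object","properties":{"moves":{"type":"array"},"newtons":{"type":"number"}},"required":["moves"]}

```bash
mkdir -p pics; python3 - <<'E'
from rig import robot, imaging
import cv2
for n in("scene","top"):
    cv2.imwrite(f"pics/{n}0.png",imaging.capture(n)); m=imaging.camera_model(n); print(n,m)
print(robot.read_state())
E
```

```text
scene {'fx': 474.31317621779164, 'fy': 474.31317621779164, 'cx': 278.67954324770017, 'cy': 203.89979093042533, 'extrinsics': array([[ 3.99518248e-01,  9.16677608e-01, -9.34513104e-03,
        -2.91627257e+02],
       [-5.49114105e-01,  2.47460017e-01,  7.98271408e-01,
         2.48335970e+02],
       [ 7.34070071e-01, -3.13792451e-01,  6.02225397e-01,
        -1.31381251e+03],
       [ 0.00000000e+00,  0.00000000e+00,  0.00000000e+00,
         1.00000000e+00]])}
top {'fx': 450.8261445429248, 'fy': 450.8261445429248, 'cx': 283.2929707285847, 'cy': 209.43756885320929, 'extrinsics': array([[-1.15119875e-02, -9.99664826e-01, -2.31885861e-02,
         7.59255667e+01],
       [ 9.98226352e-01, -1.28438443e-02,  5.81307605e-02,
        -5.96679394e+02],
       [-5.84091072e-02, -2.24782571e-02,  9.98039631e-01,
        -7.48569618e+02],
       [ 0.00000000e+00,  0.00000000e+00,  0.00000000e+00,
         1.00000000e+00]])}
{'clock': 0.1, 'joint_positions': array([-1.27957549e+00,  3.00377371e-01,  1.52150678e+00, -3.15975394e-05,
        1.32067154e+00, -6.66209155e-02]), 'joint_vel': array([-0.00016533, -0.00216023, -0.000449  , -0.00204334,  0.00081499,
        0.00045024]), 'effort': array([-5.67161969e-04, -5.32639074e+01, -3.53286195e+01,  7.08807749e-02,
        2.34064437e-02, -5.41888471e-05]), 'position': array([ 192.5538866 , -514.95383701,  204.96916738]), 'ee_rot': array([ 8.21663113e-01, -5.69973241e-01, -3.86036366e-04, -2.88215852e-04]), 'contact_force': array([ 0.46669302, -0.54484179,  0.71766757]), 'torque': array([-0.00842306, -0.00344302, -0.0049618 ]), 'width': 94.15883079558748}
```

View pics/top0.png

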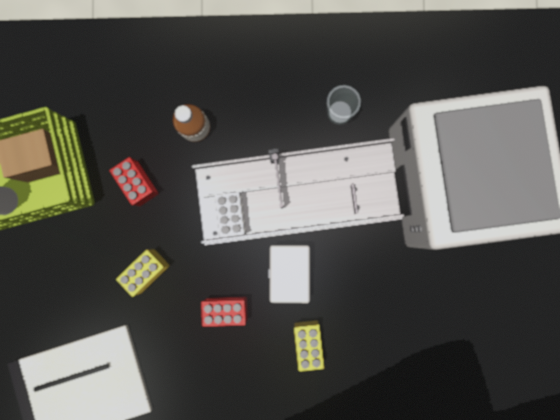

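View pics/scene0.png

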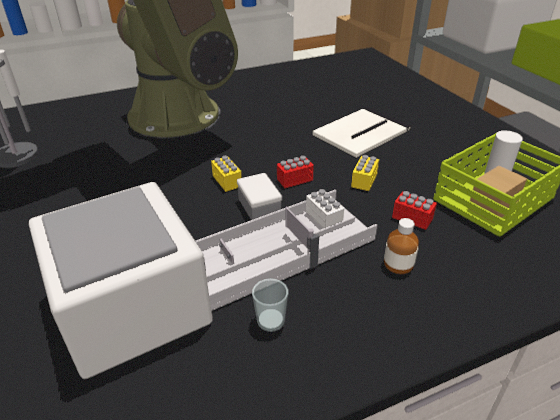

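The top picture shows the loader from about (195,165) to (400,225) and the gate hinge at (275,157). The stop tab is at (354,198). The reader is on the right, the bottle at (190,122), the beaker at (343,104) and the tip box at (290,274). Five objects look like the rack: red at (132,181) and (223,312), yellow at (142,273) and (309,347), and white at (229,213). The white one, in the lane, fits the description. I'll enlarge that area.

```bash
python3 - <<'E'
import cv2
i=cv2.imread("pics/top0.png")[125:250,185:410]
cv2.imwrite("pics/crop1.png",cv2.resize(i,None,fx=3.5,fy=3.5,interpolation=cv2.INTER_CUBIC))
E
```

```text
(no output)
```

View pics/crop1.png

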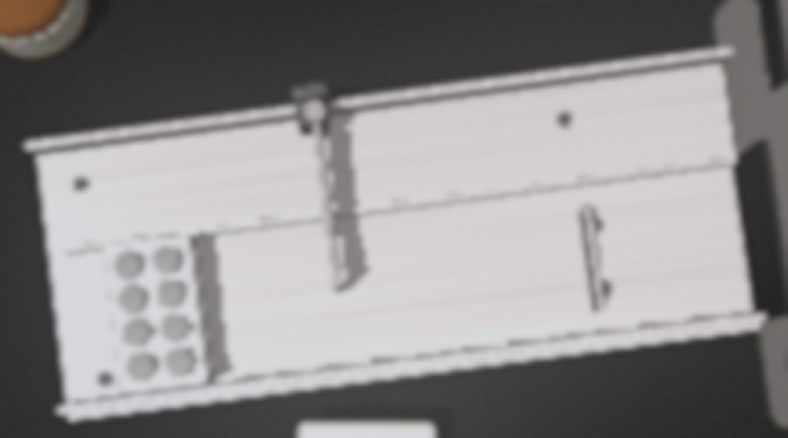

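```bash
cat > h.py <<'E'
import numpy as np
from rig import imaging
def ray(px,z,cam="top"):
    m=imaging.camera_model(cam);E=m["extrinsics"];R,t=E[:3,:3],E[:3,3]
    d=R.T@np.array([(px[0]-m["cx"])/m["fx"],-(px[1]-m["cy"])/m["fy"],-1]);c=-R.T@t
    return c+d*(z-c[2])/d[2]
def crop(p): return (185+(p[0]+.5)/3.5-.5,125+(p[1]+.5)/3.5-.5)
E
python3 - <<'E'
from h import *
from scipy.optimize import least_squares
N=None
O=[((41,190),12,-140,N),((62,370),12,-140,N),((727,100),12,200,N),((746,270),12,200,N),
((65,253),24,N,38.5),((730,166),24,N,38.5),((330,218),24,N,38.5),
((587,208),34,120,25),((598,308),34,120,-25),((313,106),73,0,80),((340,288),73,0,3)]
W=[ray(crop(p),z)[:2] for p,z,_,_ in O]
def loc(q,w):
    c,s=np.cos(q[2]),np.sin(q[2]);d=np.array(w[:2])-q[:2];return np.array([c*d[0]+s*d[1],-s*d[0]+c*d[1]])
def f(q): 
    r=[]
    for (p,z,x,y),w in zip(O,W):
        l=loc(q,w)
        if x is not N:r.append(l[0]-x)
        if y is not N:r.append(l[1]-y)
    return r
s=least_squares(f,[560,60,-1.5],loss="soft_l1");q=s.x;print(q,np.round(f(q),1))
caps=[(130,264),(168,260),(134,298),(172,293),(138,331),(177,327),(142,366),(181,361)]
w=np.mean([ray(crop(p),59) for p in caps],0);print("rack",w,loc(q,w))
for n,p,z in(("bottle",(196,130),0),("bottle top",(183,113),95),("beaker base",(340,113),0),("tip box",(290,274),52),("wall",crop((400,355)),36),("outer",crop((400,103)),36)):
    w=ray(p,z);print(n,w.round(),loc(q,w).round())
E
```

```text
[597.72336345  70.62940662  -1.450619  ] [-0.3 -0.7  0.3 -2.7 -0.1 -1.3 -0.4  1.8  0.3  0.3  2.5 -0.3  4.3  0.9
 -2.5]
rack [589.06848608 155.45637909  59.        ] [-85.25276692   1.57730489]
bottle [741. 222.   0.] [-133.  161.]
bottle top [746. 221.  95.] [-132.  165.]
beaker base [767. -33.   0.] [123. 156.]
tip box [491.  58.  52.] [  -1. -107.]
wall [569.  43.  36.] [ 24. -32.]
outer [689.  41.  36.] [40. 87.]
```

move_arm([
  [64, 21, 34, 0, 0.022],
  [64, 21, 34, 0, 0.022],
  [64, 21, 34, 0, 0.022],
  [64, 21, 34, 0, 0.022],
  [64, 21, 34, 0, 0.022],
  [64, 21, 34, 0, 0.022],
  [64, 21, 34, 0, 0.022],
  [64, 21, 34, 0, 0.022],
])

```text
clock: 0.9
position: [361.1, -241.6, 205.3]
ee_rot: [0.869, -0.495, -0.0, -0.0]
contact_force: [0.4, -0.6, 0.1]
width: 64.1
```

move_arm([
  [64, 21, 34, 0, 0.022],
  [64, 21, 34, 0, 0.022],
  [64, 21, 34, 0, 0.022],
  [64, 21, 34, 0, 0.022],
  [64, 21, 34, 0, 0.022],
  [64, 21, 34, 0, 0.022],
  [64, 21, 34, 0, 0.022],
  [64, 21, 34, 0, 0.022],
])

```text
clock: 1.7
position: [529.1, 30.5, 205.2]
ee_rot: [0.909, -0.417, -0.0, 0.0]
contact_force: [-0.1, -0.8, 0.3]
width: 64.4
```

move_arm([
  [64, 21, 34, 0, 0.022],
  [64, 21, 34, 0, 0.022],
  [64, 21, 34, 0, 0.022],
  [64, 21, 34, 0, 0.019],
  [64, 0, 0, 0, 0],
  [64, 0, 0, 0, 0],
])

```text
clock: 2.3
position: [612.4, 165.1, 204.5]
ee_rot: [0.926, -0.378, -0.001, 0.0]
contact_force: [-0.1, -0.0, -0.3]
width: 64.1
```

move_arm([
  [64, 0, 0, -40, 0],
  [64, 0, 0, -40, 0],
  [64, 0, 0, -35, 0],
  [64, 0, 0, -20, 0],
  [64, 0, 0, 0, 0],
  [64, 0, 0, 0, 0],
])

```text
clock: 2.9
position: [612.8, 164.1, 71.6]
ee_rot: [0.925, -0.379, 0.0, -0.0]
contact_force: [-0.1, 0.3, 0.8]
width: 64.1
```

```bash
python3 - <<'E'
from rig import robot, imaging
import cv2,numpy as np
a=imaging.capture("scene")[150:300,180:440];b=imaging.capture("top")[110:260,160:420]
cv2.imwrite("pics/p4.png",cv2.resize(np.vstack([a,b]),None,fx=2,fy=2,interpolation=cv2.INTER_CUBIC))
print(robot.read_state()["position"])
E
```

```text
[613.36598827 164.55864099  72.45868686]
```

View pics/p4.png

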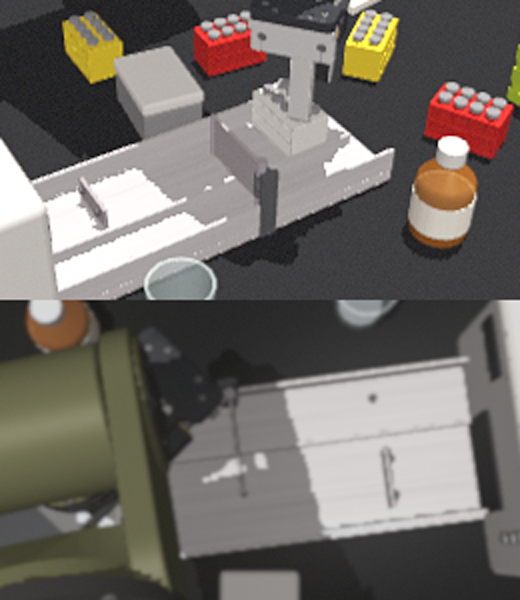

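```bash
python3 - <<'E'
import numpy as np
from rig import imaging
m=imaging.camera_model("scene");E=m["extrinsics"]
q=(597.7,70.6,-1.4506)
c,s=np.cos(q[2]),np.sin(q[2])
for n,x,y,z in(("A",-62,51,72),("B",-122,3,72),("rackrear+",-105,36,52),("rackrear-",-105,-34,52),("rackfront+",-65,36,52),("hinge",0,80,73),("edge",0,3,73),("stop+",120,25,34)):
    w=np.array([q[0]+c*x-s*y,q[1]+s*x+c*y,z,1]);p=E@w
    u=m["cx"]+m["fx"]*p[0]/-p[2];v=m["cy"]-m["fy"]*p[1]/-p[2]
    print(n,w[:3].round(),"px",round(u),round(v),"crop",round(2*(u-180)),round(2*(v-150)))
E
```

```text
A [641. 138.  72.] px 330 211 crop 299 121
B [586. 192.  72.] px 341 187 crop 322 75
rackrear+ [621. 179.  52.] px 343 208 crop 326 115
rackrear- [551. 171.  52.] px 322 189 crop 284 78
rackfront+ [626. 139.  52.] px 326 214 crop 291 129
hinge [677.  80.  73.] px 309 231 crop 259 162
edge [601.  71.  73.] px 286 207 crop 212 114
stop+ [637. -46.  34.] px 232 254 crop 105 208
```

Both views agree with the fit. Finger A is over the strip, with its tip at (299,121) in the crop as predicted, and finger B is behind the rack. Next I'll lower the tool.

move_arm([
  [64, 0, 0, -15, 0],
  [64, 0, 0, -15, 0],
  [64, 0, 0, -12, 0],
  [64, 0, 0, 0, 0],
  [64, 0, 0, 0, 0],
])

```text
clock: 3.5
position: [612.5, 164.8, 28.1]
ee_rot: [0.926, -0.378, -0.0, 0.0]
contact_force: [0.5, -0.6, 0.5]
width: 64.2
```

move_arm([
  [64, 0.7, -6, 0, 0],
  [64, 0.7, -6, 0, 0],
  [64, 0.7, -6, 0, 0],
  [64, 0.7, -6, 0, 0],
  [64, 0.7, -6, 0, 0],
  [64, 0.7, -6, 0, 0],
  [64, 0.7, -6, 0, 0],
  [64, 0.7, -6, 0, 0],
])

```text
clock: 4.3
position: [618.2, 116.3, 28.5]
ee_rot: [0.926, -0.378, -0.0, 0.0]
contact_force: [-0.0, 3.5, 0.1]
width: 63.9
```

move_arm([
  [64, 0.7, -5, 0, 0],
  [64, 0.7, -5, 0, 0],
  [64, 0.7, -5, 0, 0],
  [64, 0.7, -5, 0, 0],
  [64, 0, 0, 0, 0],
])

```text
clock: 4.8
position: [620.9, 96.4, 28.4]
ee_rot: [0.926, -0.378, -0.0, 0.0]
contact_force: [-1.6, 2.6, 1.9]
width: 63.9
```

```bash
python3 - <<'E'
from rig import robot, imaging
import cv2,numpy as np
a=imaging.capture("scene")[150:300,180:440];b=imaging.capture("top")[110:260,160:420]
cv2.imwrite("pics/p5.png",cv2.resize(np.vstack([a,b]),None,fx=2,fy=2,interpolation=cv2.INTER_CUBIC))
s=robot.read_state();print(s["position"],s["contact_force"])
E
```

```text
[620.76221021  96.73502927  28.36702433] [-4.03793204  2.74574419  1.66661339]
```

View pics/p5.png

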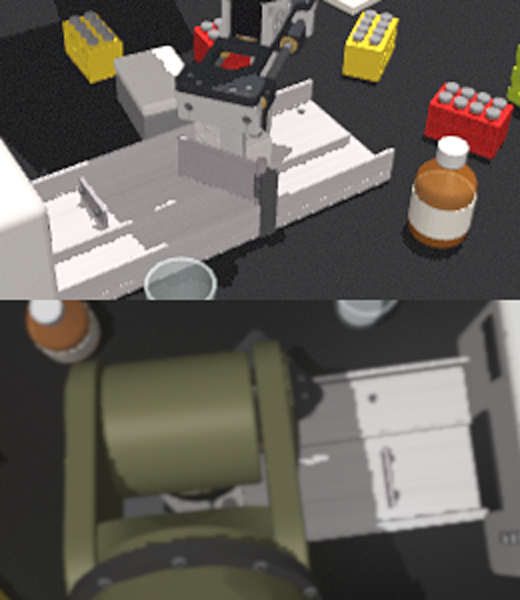

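The gate is being pushed open from hinge (262,165) to edge (180,150), and the rack sits behind it, hidden by the leaf. There has been no unexpected force, so I'll go on.

move_arm([
  [64, 0.6, -5, 0, 0],
  [64, 0.6, -5, 0, 0],
  [64, 0.6, -5, 0, 0],
  [64, 0.6, -5, 0, 0],
  [64, 0.6, -5, 0, 0],
  [64, 0.6, -5, 0, 0],
  [64, 0.6, -5, 0, 0],
  [64, 0, 0, 0, 0],
])

```text
clock: 5.7
position: [624.6, 61.6, 28.0]
ee_rot: [0.926, -0.378, -0.001, 0.0]
contact_force: [-4.8, 1.9, -0.2]
width: 64.1
```

```bash
python3 - <<'E'
from rig import robot, imaging
import cv2,numpy as np
a=imaging.capture("scene")[150:300,190:350]
cv2.imwrite("pics/p6.png",cv2.resize(a,None,fx=4,fy=4,interpolation=cv2.INTER_CUBIC))
s=robot.read_state();p=s["position"];f=s["contact_force"]
c,S=np.cos(-1.4506),np.sin(-1.4506);R=np.array([[c,S],[-S,c]])
print(p,R@(p[:2]-[597.7,70.6]),R@f[:2],f[2])
m=imaging.camera_model("scene");E=m["extrinsics"]
for t in(.8,.9,1,1.1,1.2,1.3):
    l=np.array([77.5*np.sin(t),80-77.5*np.cos(t)]);w=np.append(R.T@l+[597.7,70.6],[73,1]);q=E@w
    print(t,l.round(),(4*(m["cx"]-m["fx"]*q[0]/q[2]-190)).round(),(4*(m["cy"]+m["fy"]*q[1]/q[2]-150)).round())
E
```

```text
[624.5155198   61.62045241  28.02156993] [12.13013292 25.54533719] [-0.47876526 -5.38165763] 0.8346759432304516
0.8 [56. 26.] 300.0 297.0
0.9 [61. 32.] 296.0 308.0
1 [65. 38.] 294.0 320.0
1.1 [69. 45.] 294.0 332.0
1.2 [72. 52.] 295.0 344.0
1.3 [75. 59.] 299.0 356.0
```

View pics/p6.png

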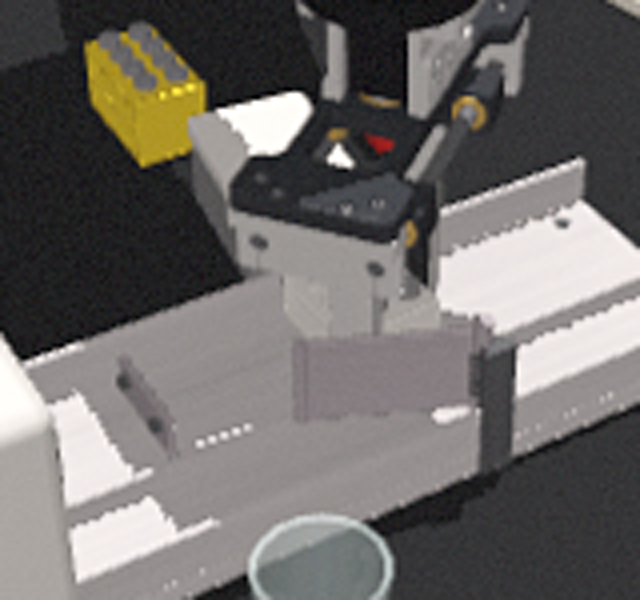

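```bash
python3 - <<'E'
import numpy as np
c,S=np.cos(-1.4506),np.sin(-1.4506);R=np.array([[c,-S],[S,c]])
P=None
for k in range(25):
    t=k/24;A=np.array([42+8*t,49.5+2.5*t]);B=np.array([-18+89*t,1.5+.5*t])
    d=A-B;m=R@((A+B)/2);y=np.arctan2(d[1],d[0]);v=np.array([np.hypot(*d)-12.5,*m,0,y])
    if P is not None:
        n=v-P;n[0]=v[0];print(k,[round(float(q),3 if i==4 else 1) for i,q in enumerate(n)],B.round())
    P=v
E
```

```text
1 [61.8, 0.3, -2.0, 0.0, 0.029] [-14.   2.]
2 [59.3, 0.3, -2.0, 0.0, 0.031] [-11.   2.]
3 [56.9, 0.3, -2.0, 0.0, 0.034] [-7.  2.]
4 [54.6, 0.3, -2.0, 0.0, 0.036] [-3.  2.]
5 [52.3, 0.3, -2.0, 0.0, 0.038] [1. 2.]
6 [50.2, 0.3, -2.0, 0.0, 0.041] [4. 2.]
7 [48.2, 0.3, -2.0, 0.0, 0.044] [8. 2.]
8 [46.3, 0.3, -2.0, 0.0, 0.047] [12.  2.]
9 [44.5, 0.3, -2.0, 0.0, 0.05] [15.  2.]
10 [42.9, 0.3, -2.0, 0.0, 0.053] [19.  2.]
11 [41.5, 0.3, -2.0, 0.0, 0.056] [23.  2.]
12 [40.2, 0.3, -2.0, 0.0, 0.059] [26.  2.]
13 [39.2, 0.3, -2.0, 0.0, 0.061] [30.  2.]
14 [38.3, 0.3, -2.0, 0.0, 0.064] [34.  2.]
15 [37.6, 0.3, -2.0, 0.0, 0.066] [38.  2.]
16 [37.2, 0.3, -2.0, 0.0, 0.067] [41.  2.]
17 [37.0, 0.3, -2.0, 0.0, 0.068] [45.  2.]
18 [37.0, 0.3, -2.0, 0.0, 0.068] [49.  2.]
19 [37.3, 0.3, -2.0, 0.0, 0.068] [52.  2.]
20 [37.7, 0.3, -2.0, 0.0, 0.067] [56.  2.]
21 [38.4, 0.3, -2.0, 0.0, 0.065] [60.  2.]
22 [39.3, 0.3, -2.0, 0.0, 0.063] [64.  2.]
23 [40.4, 0.3, -2.0, 0.0, 0.061] [67.  2.]
24 [41.7, 0.3, -2.0, 0.0, 0.058] [71.  2.]
```

move_arm([
  [62, 0.3, -2, 0, 0.03],
  [59, 0.3, -2, 0, 0.03],
  [57, 0.3, -2, 0, 0.034],
  [55, 0.3, -2, 0, 0.036],
  [52, 0.3, -2, 0, 0.038],
  [50, 0.3, -2, 0, 0.04],
  [48, 0.3, -2, 0, 0.044],
  [46, 0.3, -2, 0, 0.047],
])

```text
clock: 6.55
position: [626.8, 45.5, 28.0]
ee_rot: [0.972, -0.235, -0.001, 0.001]
contact_force: [-6.5, -0.3, 1.6]
width: 46.4
```

move_arm([
  [44.5, 0.3, -2, 0, 0.05],
  [43, 0.3, -2, 0, 0.053],
  [41.5, 0.3, -2, 0, 0.056],
  [40, 0.3, -2, 0, 0.059],
  [39, 0.3, -2, 0, 0.061],
  [38, 0.3, -2, 0, 0.064],
  [37.5, 0.3, -2, 0, 0.066],
])

```text
clock: 7.25
position: [629.0, 31.5, 27.9]
ee_rot: [0.999, -0.033, -0.001, 0.0]
contact_force: [-4.7, -0.3, 0.5]
width: 37.4
```

```bash
python3 - <<'E'
from rig import robot, imaging
import cv2,numpy as np
a=imaging.capture("scene")[150:300,190:350]
cv2.imwrite("pics/p7.png",cv2.resize(a,None,fx=4,fy=4,interpolation=cv2.INTER_CUBIC))
s=robot.read_state();p=s["position"];f=s["contact_force"]
c,S=np.cos(-1.4506),np.sin(-1.4506);R=np.array([[c,S],[-S,c]])
y=2*np.arctan2(s["ee_rot"][1],s["ee_rot"][0])+1.4506;m=R@(p[:2]-[597.7,70.6]);h=(s["width"]+12.5)/2*np.array([np.cos(y),np.sin(y)])
print(s["clock"],s["width"],y,"A",m+h,"B",m-h,"f",R@f[:2],f[2],p[2])
E
```

```text
7.3 37.367145148075004 1.389102301110941 A [47.35690044 50.94977963] B [38.34610816  1.90349753] f [-0.65486486 -3.1044846 ] -0.9558385775095917 27.951409716871307
```

View pics/p7.png

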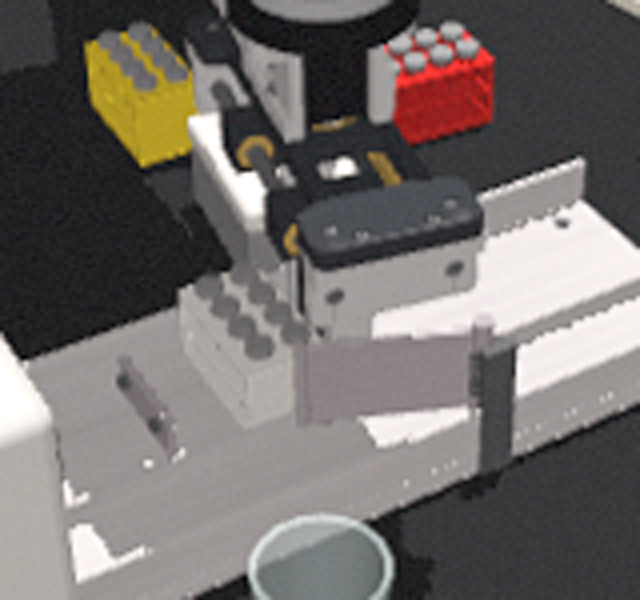

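The rack, at (245,345), is past the gate line and square in its lane, and the gate is held at about 1.2 rad. I'll push on towards the tab.

move_arm([
  [37, 0.3, -2, 0, 0.067],
  [37, 0.3, -2, 0, 0.068],
  [37, 0.3, -2, 0, 0.068],
  [37.5, 0.3, -2, 0, 0.068],
  [38, 0.3, -2, 0, 0.067],
  [38.5, 0.3, -2, 0, 0.065],
  [39, 0.3, -2, 0, 0.063],
  [39, 0, 0, 0, 0],
])

```text
clock: 8.1
position: [631.3, 17.5, 28.1]
ee_rot: [0.98, 0.198, -0.001, 0.0]
contact_force: [-4.1, -0.6, -1.4]
width: 38.7
```

```bash
cat > st.py <<'E'
from rig import robot, imaging
import cv2,numpy as np,sys
if len(sys.argv)>1:
    a=imaging.capture("scene")[150:300,190:350]
    cv2.imwrite(sys.argv[1],cv2.resize(a,None,fx=4,fy=4,interpolation=cv2.INTER_CUBIC))
s=robot.read_state();p=s["position"];f=s["contact_force"]
c,S=np.cos(-1.4506),np.sin(-1.4506);R=np.array([[c,S],[-S,c]])
y=2*np.arctan2(s["ee_rot"][1],s["ee_rot"][0])+1.4506;m=R@(p[:2]-[597.7,70.6]);h=(s["width"]+12.5)/2*np.array([np.cos(y),np.sin(y)])
print(s["clock"],s["width"],y,"A",m+h,"B",m-h,"f",R@f[:2],f[2],s["torque"],p[2])
E
python3 st.py pics/p8.png
```

```text
8.15 38.66113831949214 1.8462683051782984 A [49.71458932 51.6701767 ] B [63.63047781  2.43797056] f [ 0.49651662 -4.14459348] -1.6779939856959645 [-0.19436534  0.60847138 -0.06373712] 28.061604606917896
```

View pics/p8.png

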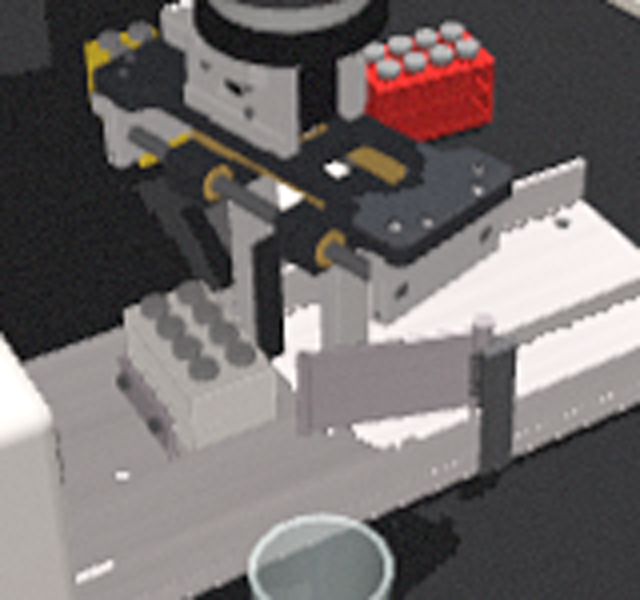

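move_arm([
  [39, 0.1, -1, 0, 0.03],
  [39.5, 0.1, -1, 0, 0.03],
  [39.5, 0.1, -1, 0, 0.03],
  [39.5, 0, 0, 0, 0],
  [39.5, 0, 0, 0, 0],
])

```text
clock: 8.65
position: [631.4, 15.6, 28.1]
ee_rot: [0.971, 0.24, -0.001, -0.001]
contact_force: [-7.0, 3.4, 0.6]
width: 39.4
```

```bash
python3 st.py
```

```text
8.65 39.38835161334993 1.9359897772695467 A [49.41374281 51.0833417 ] B [67.94462953  2.61678343] f [-4.21230233 -6.55425539] 0.6251246864252491 [ 0.69265687  1.20858084 -0.17220914] 28.126666868457747
```

move_arm([
  [39.5, 0.1, -0.5, 0, 0.02],
  [40, 0.1, -0.5, 0, 0.02],
  [40, 0, 0, 0, 0],
])

```text
clock: 8.95
position: [630.8, 16.2, 28.1]
ee_rot: [0.966, 0.26, -0.001, -0.002]
contact_force: [-13.0, 14.2, 4.1]
width: 40.4
```

```bash
python3 st.py pics/p9.png
```

```text
9.0 39.705593604847856 1.9761623111298303 A [47.70395084 50.35555382] B [68.2914935  2.3807991] f [-15.31651053 -11.40825849] 4.75628858025146 [ 2.50512602  2.29806736 -0.53567472] 28.126109013591982
```

View pics/p9.png

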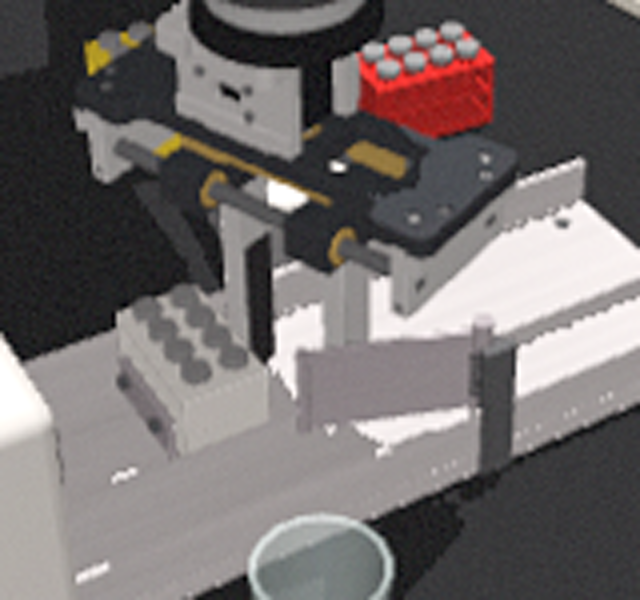

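The force along x rose to 15 N, so the rack is against the tab. I'll back off, then lift clear so the gate can shut.

move_arm([
  [40, -0.1, 1, 0, 0],
  [40, -0.3, 3, 0, 0],
  [40, -0.6, 5, 0, 0],
  [40, -0.6, 5, 0, 0],
  [40, 0, 0, 0, 0],
])

```text
clock: 9.5
position: [630.4, 28.6, 28.3]
ee_rot: [0.966, 0.26, -0.0, -0.0]
contact_force: [-5.5, 1.6, -1.2]
width: 39.8
```

```bash
python3 st.py
```

```text
9.5 39.76054113096355 1.977104420817677 A [35.33492324 51.38563455] B [55.98937065  3.37982279] f [-2.26566482 -5.23127462] -1.1676610010951651 [0.36135802 0.63623883 0.10308226] 28.297713624760288
```

move_arm([
  [40, 0, 0, 10, 0],
  [40, 0, 0, 15, 0],
  [40, 0, 0, 20, 0],
  [40, 0, 0, 30, 0],
  [40, 0, 0, 40, 0],
  [40, 0, 0, 40, 0],
  [40, 0, 0, 40, 0],
  [40, 0, 0, 0, 0],
])

```text
clock: 10.3
position: [632.9, 27.7, 231.5]
ee_rot: [0.965, 0.26, 0.006, 0.002]
contact_force: [-0.0, 0.5, 0.1]
width: 40.1
```

move_arm([
  [40, -35, 0, 0, 0],
  [40, -40, 0, 0, 0],
  [40, -40, 0, 0, 0],
  [40, -40, 0, 0, 0],
  [40, -40, 0, 0, 0],
  [40, -40, 0, 0, 0],
  [40, 0, 0, 0, 0],
  [40, 0, 0, 0, 0],
])

```text
clock: 11.1
position: [396.2, 27.8, 224.7]
ee_rot: [0.965, 0.261, 0.002, 0.001]
contact_force: [-0.4, 0.3, 0.0]
width: 39.8
```

```bash
python3 st.py; python3 - <<'E'
from rig import imaging
import cv2,numpy as np
a=imaging.capture("scene")[150:350,180:440];b=imaging.capture("top")[80:260,160:420]
cv2.imwrite("pics/p10.png",cv2.resize(np.vstack([a,b])[:300*2],None,fx=1.57,fy=1.57,interpolation=cv2.INTER_CUBIC))
cv2.imwrite("pics/top10.png",imaging.capture("top"))
E
```

```text
11.1 39.7921773188666 1.977834642808815 A [   8.00031217 -181.13219731] B [  28.70233345 -229.15196536] f [-0.30446382 -0.36263295] 0.0033616034010515855 [-0.03671816 -0.12343439 -0.04767494] 224.69450561808713
```

View pics/p10.png

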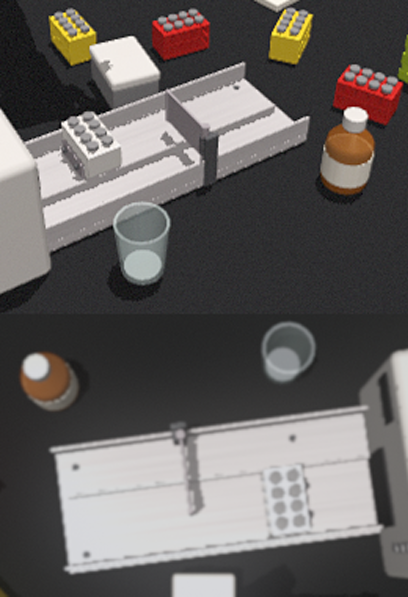

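```bash
python3 - <<'E'
import cv2
i=cv2.imread("pics/top10.png")[150:225,260:380]
cv2.imwrite("pics/p11.png",cv2.resize(i,None,fx=6,fy=6,interpolation=cv2.INTER_CUBIC))
E
```

```text
(no output)
```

View pics/p11.png

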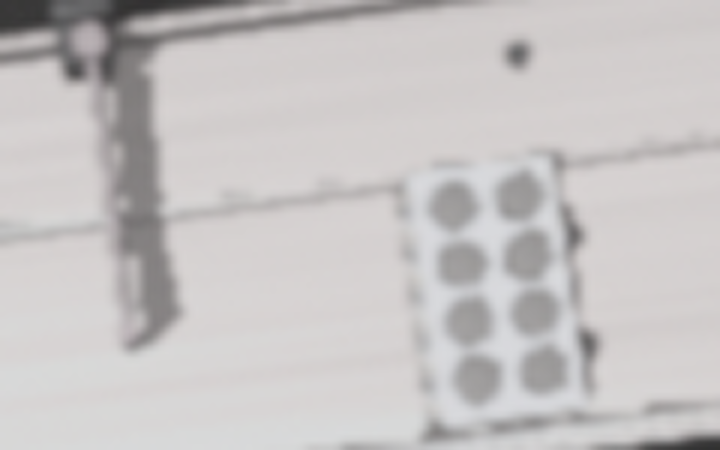

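```bash
python3 - <<'E'
from h import *
c,S=np.cos(-1.4506),np.sin(-1.4506);R=np.array([[c,S],[-S,c]])
f=lambda p,z:R@(ray((260+(p[0]+.5)/6-.5,150+(p[1]+.5)/6-.5),z)[:2]-[597.7,70.6])
C=[(453,204),(520,195),(461,263),(527,253),(469,321),(534,311),(477,379),(544,370)]
L=np.array([f(p,59) for p in C]);print("rack",L.mean(0));d=(L[6]+L[7]-L[0]-L[1]);print("yaw",np.arctan2(d[0],-d[1]))
h,e=f((90,38),73),f((128,345),73);print("gate",h,e,np.arctan2(e[0]-h[0],h[1]-e[1]))
E
```

```text
rack [99.63796519  3.71297454]
yaw -0.0037661130749884236
gate [ 0.22676927 82.68934285] [-0.46992975  0.48951202] -0.008475471679884909
```

```bash
python3 -c "
from rig import robot
robot.hand_in()"
```

```text
the job is handed in; nothing more can be done
```

The rack is loaded against the stop tab and the gate has swung shut behind it. I handed the job in at about 11 s of the 48 s allowed; the hand-in reports no verdict.

**What I did:**
- One finger went into the strip and opened the gate to about 1.15–1.2 rad. The other pushed the rack along its lane.
- With the gate held, I turned the gripper about the holding finger to push the rack past the gate line until it met the tab. The push force rose to about 15 N there.
- I then backed off 12 mm, lifted straight up and moved the arm well clear.

**Last checks, in the loader's frame:**

| Check | Measured | Required |
|---|---|---|
| Rack x | 99.6 mm | 94 to 103 mm |
| Rack y | 3.7 mm | -6 to 6 mm |
| Rack yaw | about 0 rad | below 0.12 rad |
| Gate angle | about -0.01 rad | below 0.06 rad |

- **One disagreement:** the 74 mm lane leaves the 70 mm rack only ±2 mm sideways, so 3.7 mm cannot be right. My loader fit is probably off by about 2 mm in y; the gate hinge also read about 3 mm high.
- **Bystanders:** the bottle, beaker and tip box look unmoved in the last picture, but I did not measure them again.
- **Rack tilt and lift:** I judged these only by eye from the pictures.

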